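Pack the microscope parts into their caddy

ROBOT

A 6-joint arm with a two-finger parallel gripper is mounted at the origin on the work surface. World frame = base frame: x ahead of the robot, y to its left, z up, the work surface at z = 0. Lengths are in m, angles in degrees, forces in N, time in s.
With the tool pointing down it reaches from about 0.35 to 0.775 m from the base axis. Payload 5.5 kg.
Tool frame: the origin (TCP) lies at the very end of the fingers, on their centre line; the grasp point (between the pads) lies 19 mm behind it; z points along the fingers, y is the direction in which the jaws open and shut (so a half turn about z gives the same grasp; the last joint's range is limited). The gripper opens to 85 mm and grips with 20 to 120 N. Pads are 22 mm wide; open, the fingers measure 114 mm over their backs; the gripper's body (76 mm by 85 mm) begins 54 mm behind the grasp point. The pads swing forward as they close: fully open they stand 13 mm farther back than shut.
Start: joints at [-74.519, 17.945, 2.641, 74.691, 0, 82.002], TCP at [0.229, -0.527, 0.231] pointing down, gripper open.
Joint ranges: [-158.12, 158.12], [-49.38, 96.58], [-58.88, 72.47], [-126.05, 133.96], [-84.25, 85.87], [-180, 180]. Speed limits (degrees/s): [147.25, 147.25, 180, 180, 180, 180].

INTERFACE

Orientations are given as a 3x3 rotation matrix whose columns are the frame's x, y, z axes.
In Python, from station import manip gives the robot as it stands. The module is installed in compiled form; this text tells all that it offers.
- The arm moves only by the tool arm_command, never from a script. Its argument "rows" is a list of rows, each a list of 7 numbers: the turn, a rotation vector about the tool's x, y, z in rad, then the shift along the tool's x, y, z in m, then the opening, from 0 (shut) to 1 (fully open). In form: [[wx, wy, wz, dx, dy, dz, claw], ...]. A call has 1 to 10 rows; each row is the pose to reach, as a shift and turn from the pose commanded when the call began, along the tool's axes at that moment; what a row does not reach only later rows make up. A row lasts 1/12 s, in which the tool goes at most 41.7 mm and 7.16 degrees, less where a joint would pass 70% of its speed; a pose out of reach is approached as far as the arm can. A call with a gripper value outside its range is refused whole. The fingers move at their own pace and stop on an object; the grip force is fixed at half the most. Time passes only in rows, so rows that repeat a pose let the fingers close. It gives the time, the measured TCP pose, the force and the opening at its end, in the units of the state.
- manip.get_obs(): the state, without advancing time (a new reading comes with each control period).
- manip.snapshot(name): name is "scene" or "top"; returns (picture, depth): 400x640x3 uint8, red, green, blue; 400x640 float32, m along the optical axis (not along the pixel's ray), 0 where there is no reading.
- manip.camera_params(name): a dict with "camera_matrix" (3x3 intrinsics, pixels), "cam_to_world" (4x4, takes a point from camera to world coordinates). Camera axes: x right, y up, looking along -z (the intrinsics and any distortion apply to the point x, -y, -z); pixel columns grow to the right and rows downward; lengths in m; the calibration is good to about 2 mm. A picture is of the moment at which its call begins. camera_params takes no time and is no camera call.
- manip.close_job(): hands the job in, once; it reports no verdict.
The state is a dict: "clock": time; "q": joint angles; "qvel": joint speeds; "joint_torque": joint torques, N m; "tool_pos": TCP position; "tool_rot": TCP orientation; "contact_force": force on the tool from outside, world axes, zero at the start; "torque": the same for the moment, N m; "finger_gap": finger opening in m.
Only numpy, scipy, OpenCV 4.12 (cv2) and the standard library are available. Lean on these libraries where they do the work, as an engineer would, in place of code of your own. Each camera call takes 0.05 s, during which the arm holds its last target. There are 200 camera calls.

TASK

Gather the four loose microscope parts - objective, eyepiece, filter cube and filter slider - into the white caddy, each standing as it was found, flat on the floor of the compartment shaped for it (small round, large round, square, long). They are optics, so set them down rather than dropping them. Leave the two look-alikes, the brown oil bottle and the windowless cover-glass box, standing where they are.

Things in the scene. Friction and masses are not known exactly. Their poses are not given: they have to be found in the camera images.
- objective: Microscope objective standing nose up: bright steel barrel 28 mm in diameter and 40 mm tall with a black band near its foot, tapering above to an 11 mm wide nose at 58 mm. 80 to 170 g. Grip the straight barrel. Origin: centre of the underside; z up along the barrel.
- eyepiece: Microscope eyepiece standing on its eye end: black plastic cup 46 mm in diameter and 28 mm tall, and on it a bare aluminium tube 30 mm in diameter from 28 to 58 mm height, with a glass lens in the top. 75 to 155 g. Grip the tube. Origin: centre of the underside; z up along the tube.
- filter_cube: Filter cube: black block, 42 x 42 mm and 40 mm tall, with a large round metal-rimmed glass window on top (33 mm over the rim) and one more on its -x side. 85 to 170 g. Origin: centre of the underside; x, y across its sides, z up.
- slider: Filter slider: flat-lying aluminium bar, 84 mm long, 28 mm wide, 28 mm tall, with two small round windows side by side on top. 105 to 210 g. Origin: centre of the underside; x along its length, y across, z up. Either end may lie at either end of its compartment.
- oil_bottle: Look-alike, not for the caddy: small brown glass oil bottle with a paper label and a black dropper cap, 28 mm in diameter, 60 mm tall. Loose. Origin: centre of the underside.
- coverglass_box: Look-alike, not for the caddy: small black box with a grey lid, no window, 43 x 43 mm, 36 mm tall. Loose. Origin: centre of the underside; x, y across its sides.
- cell_small_round: Small round compartment of the caddy, for the objective: grey ring, 44 mm inside diameter, 50 mm outside. Fixed in the caddy. Origin: centre of its underside, 5 mm above the table; inner floor 9 mm and rim top 15 mm above the table; z up.
- cell_large_round: Large round compartment of the caddy, for the eyepiece: grey ring, 64 mm inside diameter, 70 mm outside. Fixed in the caddy. Origin: centre of its underside, 5 mm above the table; inner floor 9 mm and rim top 15 mm above the table; z up.
- cell_square: Square compartment of the caddy, for the filter cube: grey, 60 x 60 mm inside, 66 x 66 mm outside; x, y across its sides (the caddy may be turned a little). Fixed in the caddy. Origin: centre of its underside, 5 mm above the table; inner floor 9 mm and rim top 15 mm above the table; z up.
- cell_long: Long narrow compartment of the caddy, for the slider: grey, 100 mm long (x) by 46 mm wide (y) inside, 106 x 52 mm outside. The four stand in any order in a row along their common y, 84 mm apart, in the white caddy (130 x 345 mm, outer wall 12 mm high). Fixed in the caddy. Origin: centre of its underside, 5 mm above the table; inner floor 9 mm and rim top 15 mm above the table; z up.
There are look-alikes about, which are no part of the job. Leave any pink look-alike of the filter_cube alone. Leave any yellow look-alike of the slider alone.

How it is judged (in metres and radians):
At the end, for the whole second after the job is handed in: Each part rests released, upright (0.12 rad) and still, under 3 mm above the floor of its own compartment, within 10 mm (objective), 11 mm (eyepiece) or 14 mm (cube, slider) of its centre; slider along it within 0.3 rad; both look-alikes upright within 30 mm of their start (horizontal distance between objective and cell_small_round below 0.01 m and z of objective in the frame of cell_small_round between 0.001 and 0.007 m and angle between each of objective, eyepiece, filter_cube, slider, oil_bottle, coverglass_box's own z axis and vertical below 0.12 rad and linear speed of each of objective, eyepiece, filter_cube, slider below 0.02 m/s and angular speed of each of objective, eyepiece, filter_cube, slider below 0.2 rad/s and horizontal distance between eyepiece and cell_large_round below 0.011 m and z of eyepiece in the frame of cell_large_round between 0.001 and 0.007 m and horizontal distance between filter_cube and cell_square below 0.014 m and z of filter_cube in the frame of cell_square between 0.001 and 0.007 m and horizontal distance between slider and cell_long below 0.014 m and z of slider in the frame of cell_long between 0.001 and 0.007 m and angle between the x axis of slider and the x axis of cell_long, either way round below 0.3 rad and distance of each of oil_bottle, coverglass_box from where it was at the start of the episode below 0.03 m); the robot touches nothing.
It fails at once if a part is dropped (moves faster than 0.7 m/s free of the fingers: a fall of about 25 mm) ((linear speed of objective above 0.7 m/s and contact force between the fingers and objective below 0.02 N) or (linear speed of eyepiece above 0.7 m/s and contact force between the fingers and eyepiece below 0.02 N) or (linear speed of filter_cube above 0.7 m/s and contact force between the fingers and filter_cube below 0.02 N) or (linear speed of slider above 0.7 m/s and contact force between the fingers and slider below 0.02 N)).
It fails at once if the oil bottle or the cover-glass box is moved more than 30 mm (distance of any of oil_bottle, coverglass_box from where it was at the start of the episode above 0.03 m).
It also fails if it takes over 106 s, if anything falls off the work surface, if the arm or the gripper's body presses on something with over 40 N, if the wrist force passes 120 N, or if a joint passes its speed limit or range.

## Working session

There is one attempt and no reset: what is moved stays moved. The work goes in short steps, Python scripts to look and compute and a tool call to move; the robot and the scene stay as the last step left them, time stands still between calls to the robot, and variables do not carry over. Pictures are saved under pics/ and viewed, about 12 in all and at most 16, crops included, and the job is handed in when it is done.

Besides the shell and the picture viewer there is one more tool, called after ">>>" as name(argument=value, ...) on one line, values as JSON. arm_command: Moves the arm, as the interface text tells. Its arguments: {"type":"object","properties":{"rows":{"type":"array"}},"required":["rows"]}

```bash
mkdir -p pics
cat > h.py <<'E'
import numpy as np, cv2
from station import manip
def snap(cam,name=None,crop=None,scale=1):
    p,d=manip.snapshot(cam)
    np.savez('last_%s.npz'%cam,p=p,d=d)
    if name: save(p,name,crop,scale)
    return p,d
def save(p,name,crop=None,scale=1):
    if crop: p=p[crop[1]:crop[3],crop[0]:crop[2]]
    p=cv2.resize(p,None,fx=scale,fy=scale,interpolation=cv2.INTER_CUBIC)
    cv2.imwrite('pics/'+name+'.png',p[:,:,::-1])
def pts(cam,d):
    c=manip.camera_params(cam);K=c['camera_matrix'];T=c['cam_to_world']
    v,u=np.mgrid[:d.shape[0],:d.shape[1]]
    P=np.stack([(u-K[0,2])/K[0,0]*d,-(v-K[1,2])/K[1,1]*d,-d],-1)
    return P@T[:3,:3].T+T[:3,3]
def pix(cam,u,v,z):
    c=manip.camera_params(cam);K=c['camera_matrix'];T=c['cam_to_world']
    r=T[:3,:3]@np.array([(u-K[0,2])/K[0,0],-(v-K[1,2])/K[1,1],-1]);o=T[:3,3]
    return o+r*(z-o[2])/r[2]
E
python3 - <<'E'
from h import *
for c in('scene','top'):
    print(manip.camera_params(c)); snap(c,c+'0')
o=manip.get_obs();print(o)
E
```

```text
{'camera_matrix': array([[460.35975332,   0.        , 322.76755907],
       [  0.        , 460.35975332, 199.701043  ],
       [  0.        ,   0.        ,   1.        ]]), 'cam_to_world': array([[ 0.12795138, -0.55830973,  0.81970646,  1.37269367],
       [ 0.99164307,  0.05826265, -0.11510645, -0.11889105],
       [ 0.01650678,  0.82758426,  0.56109876,  0.65621976],
       [ 0.        ,  0.        ,  0.        ,  1.        ]])}
{'camera_matrix': array([[485.36346041,   0.        , 313.65570082],
       [  0.        , 485.36346041, 197.90331783],
       [  0.        ,   0.        ,   1.        ]]), 'cam_to_world': array([[-0.02053233,  0.99786049, -0.06207153,  0.41095823],
       [-0.9997814 , -0.02073768, -0.00266575, -0.01922086],
       [-0.00394727,  0.06200323,  0.99806814,  1.15205005],
       [ 0.        ,  0.        ,  0.        ,  1.        ]])}
{'clock': 0.1, 'q': array([-7.45213682e+01,  1.79861949e+01,  2.58483240e+00,  7.46913113e+01,
       -8.19825493e-04,  8.20017681e+01]), 'qvel': array([-0.04845189, -0.15555595,  0.12554539, -0.07935557,  0.03256842,
        0.02715297]), 'joint_torque': array([ 1.51302105e-03, -4.81727064e+01,  2.99242973e+01,  1.28227743e-02,
       -2.02160782e-04,  1.06544192e-05]), 'tool_pos': array([ 0.22893626, -0.52696939,  0.23051071]), 'tool_rot': array([[ 9.17221059e-01,  3.98378377e-01, -4.45456253e-04],
       [ 3.98378570e-01, -9.17219765e-01,  1.55497796e-03],
       [ 2.10888315e-04, -1.60371875e-03, -9.99998692e-01]]), 'contact_force': array([ 0.18244974,  0.30912201, -1.08076837]), 'torque': array([ 0.06574169, -0.03979647,  0.03871628]), 'finger_gap': 0.08516390017533082}
```

View pics/top0.png

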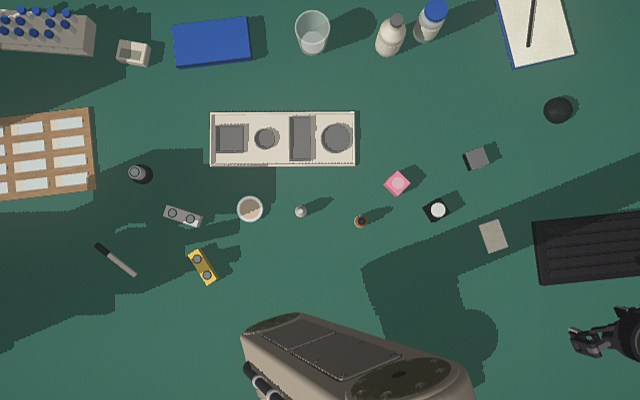

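View pics/scene0.png

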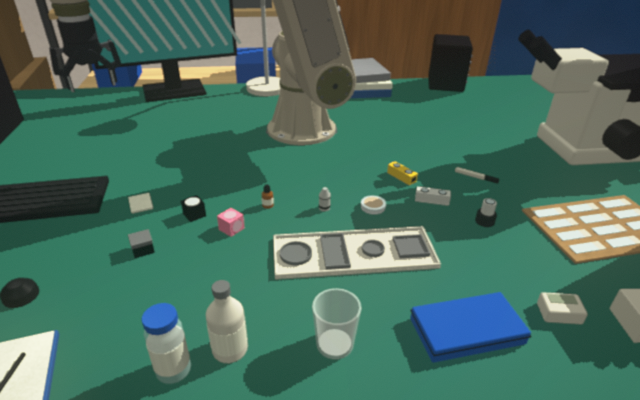

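Top view:
- Objective (300,211); the oil bottle (361,221) could be mistaken for it.
- Eyepiece (138,173); the dish at (250,208) is not it.
- Black cube with window (437,209), against the pink cube (397,183) and the grey-lidded box (476,158).
- Grey slider (183,215), against the yellow one (201,267).
- Caddy cells: square (232,138), small round (266,138), long (302,138), large round (336,138).

Next: a close crop and positions from depth.

Run:
```python
from h import *
z=np.load('last_top.npz');p,d=z['p'],z['d']
a=cv2.resize(p[100:235,115:320],None,fx=3.9,fy=3.9,interpolation=cv2.INTER_CUBIC)
save(p,'cropL',(115,100,315,240),4); save(p,'cropR',(280,100,500,250),3.6)
P=pts('top',d)
B={'obj':(285,198,312,225),'oil':(345,205,372,232),'eye':(122,158,156,188),'cube':(418,192,456,226),'sl':(158,200,206,232),'box':(460,142,492,174),'pink':(380,165,415,200),'yel':(184,244,220,288),'dish':(232,192,268,225)}
for n,(a,b,c,e) in B.items():
    Q=P[b:e,a:c].reshape(-1,3);Q=Q[(Q[:,2]>.012)&(Q[:,2]<.2)]
    h=np.percentile(Q[:,2],97)
    t=Q[Q[:,2]>h-.006]
    r=cv2.minAreaRect((t[:,:2]*1000).astype(np.float32))
    print(n,len(Q),'h',h.round(4),'mean',t[:,:2].mean(0).round(4),'rect',np.round(r[0],1),np.round(r[1],1),round(r[2],1))
for n,c in {'sq':(232,138),'sm':(266,138),'lo':(302,138),'la':(336,138)}.items():
    print(n,P[c[1],c[0]].round(4))
for c in [(211,112),(354,111),(355,165),(211,166)]: print(c,pix('top',*c,.012).round(4))
```

```text
obj 117 h 0.0597 mean [0.4524 0.0151] rect [452.4  15.1] [13.6 13.6] 89.1
oil 129 h 0.0619 mean [ 0.426  -0.1233] rect [ 426.9 -123. ] [11.5 13.6] 89.0
eye 355 h 0.0617 mean [0.5478 0.3893] rect [547.8 389.6] [27.8 28.8] 24.7
cube 391 h 0.0442 mean [ 0.4486 -0.298 ] rect [ 448.4 -298.8] [41.8 42.6] 30.6
sl 462 h 0.0318 mean [0.4474 0.2918] rect [447.  291.5] [83.6 27.1] 70.7
box 406 h 0.0407 mean [ 0.5667 -0.3952] rect [ 565.5 -395.5] [45.  44.1] 22.2
pink 374 h 0.0451 mean [ 0.5126 -0.2091] rect [ 512.2 -209.1] [40.7 42.4] 43.9
yel 492 h 0.0322 mean [0.3289 0.2446] rect [329.1 244.1] [83.3 28.8] 30.6
dish 496 h 0.0192 mean [0.4606 0.1361] rect [461.2 135.9] [60.2 59.6] 43.3
sq [0.6296 0.1758 0.0053]
sm [0.6267 0.094  0.0111]
lo [0.6252 0.0086 0.0097]
la [ 0.6234 -0.0722  0.01  ]
(211, 112) [0.6919 0.224  0.012 ]
(354, 111) [ 0.687  -0.1164  0.012 ]
(355, 165) [ 0.5577 -0.1154  0.012 ]
(211, 166) [0.5625 0.225  0.012 ]
```

View pics/cropL.png

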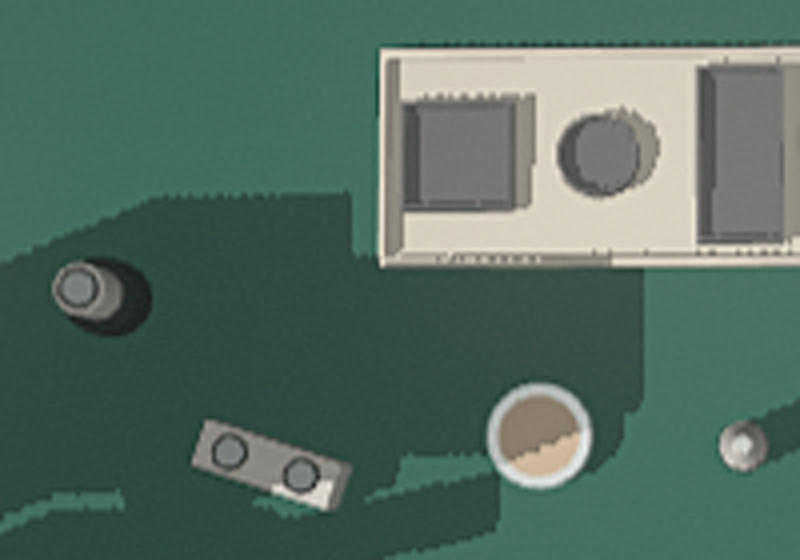

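View pics/cropR.png

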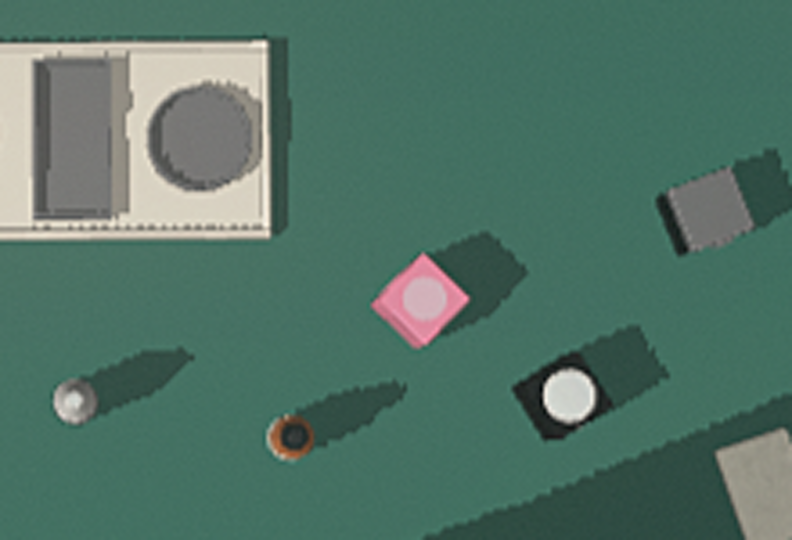

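```bash
cat >> h.py <<'E'
def plan(x,y,z,psi):
    o=manip.get_obs();R=o['tool_rot'];D=R.T@(np.array([x,y,z])-o['tool_pos'])
    a=np.radians(psi);T=np.array([[np.cos(a),np.sin(a),0],[np.sin(a),-np.cos(a),0],[0,0,-1]])
    w=cv2.Rodrigues(R.T@T)[0].ravel()
    print(round(o['clock'],2),'turn',w.round(4),'shift',D.round(4),'q6',o['q'][5].round(1))
E
python3 - <<'E'
from h import *
for n,c in {'sq':(229.4,138.5),'sm':(264.6,138.4),'lo':(299.7,138.1),'la':(335.4,137.8)}.items(): print(n,pix('top',*c,.015).round(4))
P=pts('top',np.load('last_top.npz')['d']);print(P[230:240,220:340,2].mean(),P[180:200,320:350,2].mean())
for b in [(418,192,456,226),(122,158,156,188),(285,198,312,225)]: pass
d=np.load('last_scene.npz')['d'];S=pts('scene',d)
for n,(a,b,c,e) in {'obj':(313,183,335,215),'eye':(472,193,502,228),'cube':(178,190,210,224),'sl':(408,180,456,210)}.items():
    Q=S[b:e,a:c].reshape(-1,3);Q=Q[(Q[:,2]>.012)&(Q[:,2]<.2)];h=np.percentile(Q[:,2],97);t=Q[Q[:,2]>h-.005]
    print(n,h.round(4),t[:,:2].mean(0).round(4),np.round(cv2.minAreaRect((t[:,:2]*1000).astype(np.float32))[0],1))
plan(.448,-.2985,.12,30.6)
E
```

```text
sq [0.6267 0.1803 0.015 ]
sm [0.6251 0.097  0.015 ]
lo [0.6241 0.0139 0.015 ]
la [ 0.623  -0.0705  0.015 ]
0.005107586792810975 0.004184649367338954
obj 0.0587 [0.4535 0.0132] [452.5  13.5]
eye 0.06 [0.5488 0.3867] [547.8 388.3]
cube 0.0427 [ 0.4497 -0.3   ] [ 447.9 -300.4]
sl 0.0312 [0.4483 0.2897] [445.5 289.8]
0.1 turn [-0.0016 -0.0003 -0.1243] shift [ 0.2919 -0.1221  0.1108] q6 82.0
```

>>> arm_command(rows=[[0,0,-0.124,0.292,-0.121,0.111,1],[0,0,-0.124,0.292,-0.121,0.111,1],[0,0,-0.124,0.292,-0.121,0.111,1],[0,0,-0.124,0.292,-0.121,0.111,1],[0,0,-0.124,0.292,-0.121,0.111,1],[0,0,-0.124,0.292,-0.121,0.111,1],[0,0,-0.124,0.292,-0.121,0.111,1],[0,0,-0.124,0.292,-0.121,0.111,1],[0,0,-0.124,0.292,-0.121,0.111,1],[0,0,-0.124,0.292,-0.121,0.111,1]])

```text
clock: 0.93
tool_pos: [0.4491, -0.2975, 0.1189]
tool_rot: [[0.859, 0.513, -0.002], [0.513, -0.859, 0.002], [-0.001, -0.003, -1.0]]
contact_force: [0.4, 0.5, 0.3]
finger_gap: 0.0852
```

Run:
```python
from h import *
plan(.448,-.2995,.011,30.6)
snap('scene','s1',(120,100,280,260),4)
```

```text
0.93 turn [-0.003   0.0011  0.0044] shift [-0.0019  0.0015  0.1079] q6 107.1
```

View pics/s1.png

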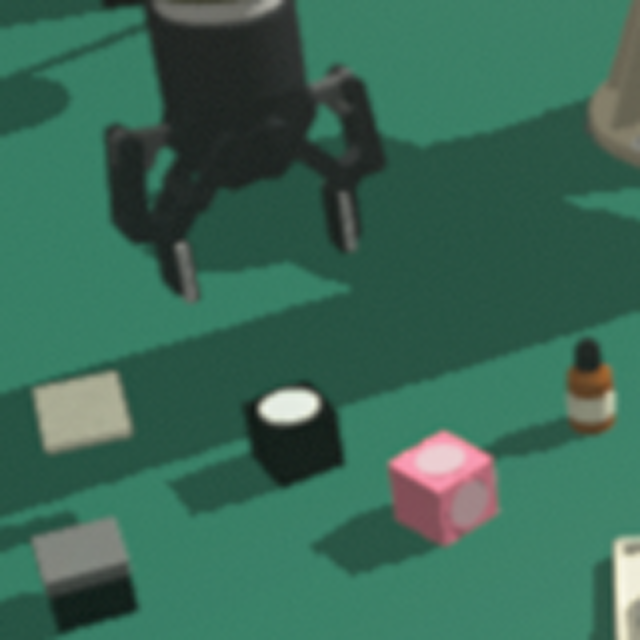

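The open gripper stands above the black cube (window at crop (290,405)), clear of the pink one. Going down and gripping.

>>> arm_command(rows=[[0.003,0,0.004,-0.002,0.0015,0.04,1],[0.003,0,0.004,-0.002,0.0015,0.08,1],[0.003,0,0.004,-0.002,0.0015,0.1,1],[0.003,0,0.004,-0.002,0.0015,0.108,1],[0.003,0,0.004,-0.002,0.0015,0.108,1],[0.003,0,0.004,-0.002,0.0015,0.108,0.3],[0.003,0,0.004,-0.002,0.0015,0.108,0],[0.003,0,0.004,-0.002,0.0015,0.108,0],[0.003,0,0.004,-0.002,0.0015,0.108,0],[0.003,0,0.004,-0.002,0.0015,0.108,0]])

```text
clock: 1.82
tool_pos: [0.4488, -0.3035, 0.0142]
tool_rot: [[0.863, 0.505, 0.001], [0.505, -0.863, 0.0], [0.001, 0.0, -1.0]]
contact_force: [-0.7, -0.1, 6.6]
finger_gap: 0.0412
```

Run:
```python
from h import *
plan(.6267,.180,.13,89.2)
snap('scene')
```

```text
1.82 turn [ 7.000e-04 -5.000e-04 -1.027e+00] shift [ 0.3979 -0.3272 -0.1156] q6 107.1
```

>>> arm_command(rows=[[0,0,0,0,0,-0.01,0],[0,0,0,0,0,-0.03,0],[0,0,0,0,0,-0.06,0],[0,0,0,0,0,-0.1,0],[0,0,0,0,0,-0.12,0],[0,0,0,0,0,-0.12,0],[0,0,0,0,0,-0.12,0]])

```text
clock: 2.45
tool_pos: [0.4489, -0.3035, 0.1344]
tool_rot: [[0.863, 0.506, 0.002], [0.506, -0.863, -0.0], [0.001, 0.001, -1.0]]
contact_force: [0.1, 0.3, -2.2]
finger_gap: 0.0407
```

Run:
```python
from h import *
plan(.6267,.180,.13,89.2)
snap('scene','s2',(120,80,280,240),4)
```

```text
2.45 turn [ 1.5000e-03 -5.0000e-04 -1.0268e+00] shift [ 0.3978 -0.3272  0.0045] q6 107.1
```

View pics/s2.png

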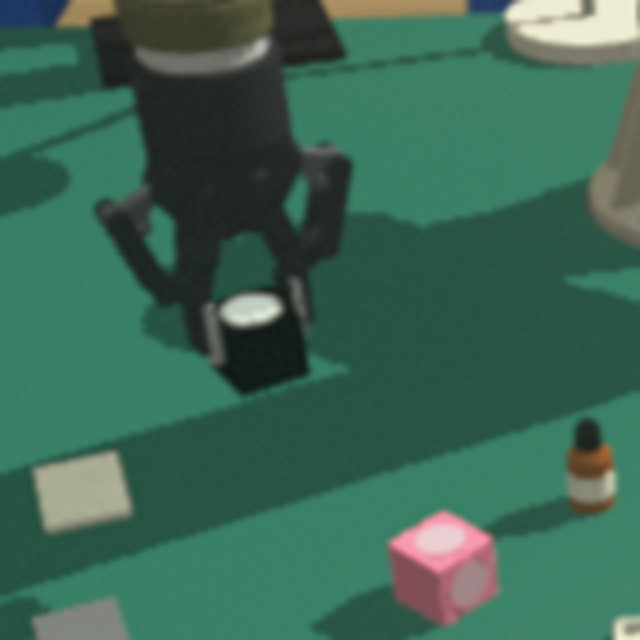

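The cube is held upright in the pads and the table under it is clear. Carrying it to the square cell.

>>> arm_command(rows=[[0,0,-1.027,0.397,-0.325,0,0],[0,0,-1.027,0.397,-0.325,0,0],[0,0,-1.027,0.397,-0.325,0,0],[0,0,-1.027,0.397,-0.325,0,0],[0,0,-1.027,0.397,-0.325,0,0],[0,0,-1.027,0.397,-0.325,0,0],[0,0,-1.027,0.397,-0.325,0,0],[0,0,-1.027,0.397,-0.325,0,0],[0,0,-1.027,0.397,-0.325,0,0],[0,0,-1.027,0.397,-0.325,0,0]])

```text
clock: 3.33
tool_pos: [0.5915, 0.0901, 0.1308]
tool_rot: [[0.012, 1.0, -0.006], [1.0, -0.012, 0.002], [0.002, -0.006, -1.0]]
contact_force: [0.8, -1.1, -2.0]
finger_gap: 0.0408
```

Run:
```python
from h import *
plan(.6267,.178,.05,89.2)
```

```text
3.33 turn [-0.0056 -0.0023  0.0016] shift [0.0882 0.0346 0.0808] q6 91.6
```

>>> arm_command(rows=[[0,0,0,0.04,0.016,0,0],[0,0,0,0.078,0.03,0,0],[0,0,0,0.082,0.033,0.02,0],[0,0,0,0.082,0.033,0.05,0],[0,0,0,0.082,0.033,0.07,0],[0,0,0,0.082,0.033,0.08,0],[0,0,0,0.082,0.033,0.08,0],[0,0,0,0.082,0.033,0.08,0]])

```text
clock: 4.0
tool_pos: [0.6257, 0.1693, 0.052]
tool_rot: [[0.014, 1.0, -0.004], [1.0, -0.014, 0.002], [0.002, -0.005, -1.0]]
contact_force: [-0.0, -1.1, -1.6]
finger_gap: 0.0407
```

Run:
```python
from h import *
plan(.6267,.178,.025,89.2)
snap('scene','s3',(340,180,460,280),6)
```

```text
4.0 turn [-0.0045 -0.002  -0.0003] shift [0.0086 0.001  0.027 ] q6 98.8
```

View pics/s3.png

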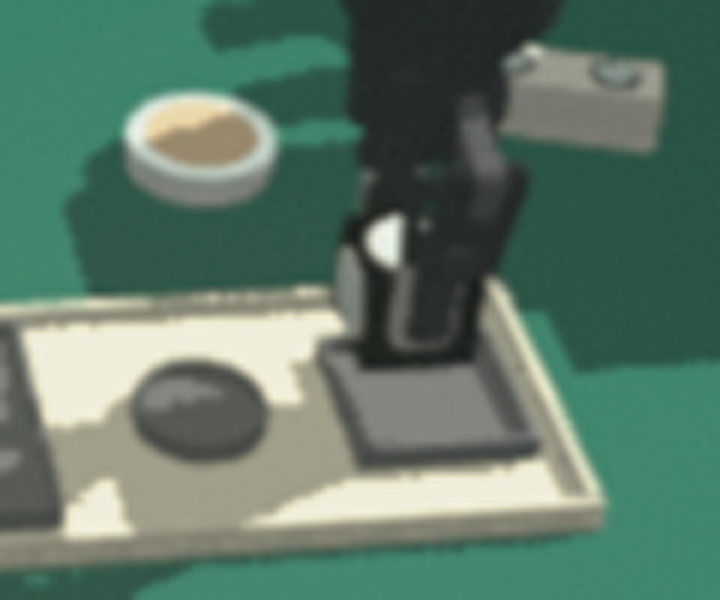

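Cube over the square cell, still about 9 mm short in +y. Correcting and lowering.

>>> arm_command(rows=[[-0.004,-0.002,0,0.0086,0.001,0,0],[-0.004,-0.002,0,0.0086,0.001,0.01,0],[-0.004,-0.002,0,0.0086,0.001,0.018,0],[-0.004,-0.002,0,0.0086,0.001,0.022,0],[-0.004,-0.002,0,0.0086,0.001,0.025,0],[-0.004,-0.002,0,0.0086,0.001,0.026,0],[-0.004,-0.002,0,0.0086,0.001,0.026,0]])

```text
clock: 4.63
tool_pos: [0.6275, 0.1781, 0.0267]
tool_rot: [[0.014, 1.0, 0.002], [1.0, -0.014, 0.0], [0.0, 0.002, -1.0]]
contact_force: [0.4, -0.1, -1.3]
finger_gap: 0.0412
```

Run:
```python
from h import *
plan(.6267,.178,.024,89.2)
snap('scene','s4',(340,180,460,280),6)
```

```text
4.63 turn [ 0.0016 -0.0003 -0.0002] shift [-0.0001 -0.0008  0.0027] q6 99.6
```

View pics/s4.png

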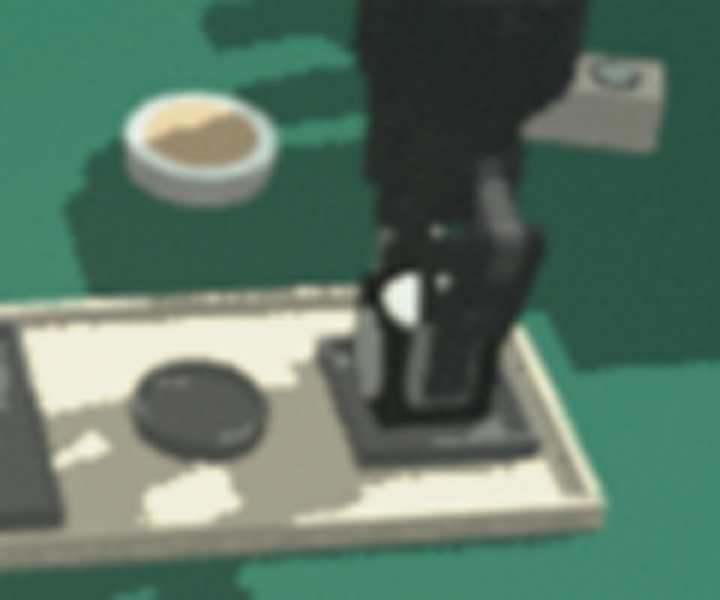

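>>> arm_command(rows=[[0,0,0,0,0,0.001,0],[0,0,0,0,0,0.002,0],[0,0,0,0,0,0.003,0],[0,0,0,0,0,0.003,0],[0,0,0,0,0,0.003,0]])

```text
clock: 5.1
tool_pos: [0.6278, 0.1783, 0.0242]
tool_rot: [[0.014, 1.0, 0.002], [1.0, -0.014, 0.0], [0.0, 0.002, -1.0]]
contact_force: [0.2, 0.1, -2.2]
finger_gap: 0.0408
```

>>> arm_command(rows=[[0,0,0,0,0,0,0.6],[0,0,0,0,0,0,0.8],[0,0,0,0,0,0,0.8],[0,0,0,0,0,0,0.8],[0,0,0,0,0,-0.02,0.8],[0,0,0,0,0,-0.06,0.8],[0,0,0,0,0,-0.1,0.8],[0,0,0,0,0,-0.13,0.8]])

```text
clock: 5.77
tool_pos: [0.6281, 0.1784, 0.1574]
tool_rot: [[0.014, 1.0, 0.005], [1.0, -0.014, 0.001], [0.001, 0.005, -1.0]]
contact_force: [0.4, 0.0, 0.5]
finger_gap: 0.0685
```

Run:
```python
from h import *
plan(.548,.3885,.15,89.2)
p,d=snap('scene','s5',(340,150,500,260),5)
S=pts('scene',d)
for n,(a,b,c,e) in {'eye':(472,193,502,228),'cube':(396,210,432,258)}.items():
    Q=S[b:e,a:c].reshape(-1,3);Q=Q[(Q[:,2]>.02)&(Q[:,2]<.075)];h=np.percentile(Q[:,2],97);t=Q[Q[:,2]>h-.006]
    print(n,h.round(4),t[:,:2].mean(0).round(4),cv2.minAreaRect((t[:,:2]*1000).astype(np.float32)))
```

```text
5.77 turn [ 0.0048 -0.0009  0.    ] shift [ 0.209  -0.0831  0.0072] q6 99.6
eye 0.0605 [0.5491 0.3867] ((547.8170166015625, 387.8292541503906), (27.996618270874023, 29.373395919799805), 32.05213928222656)
cube 0.052 [0.6293 0.1773] ((627.05322265625, 178.36776733398438), (43.79481506347656, 44.50824737548828), 87.6749267578125)
```

View pics/s5.png

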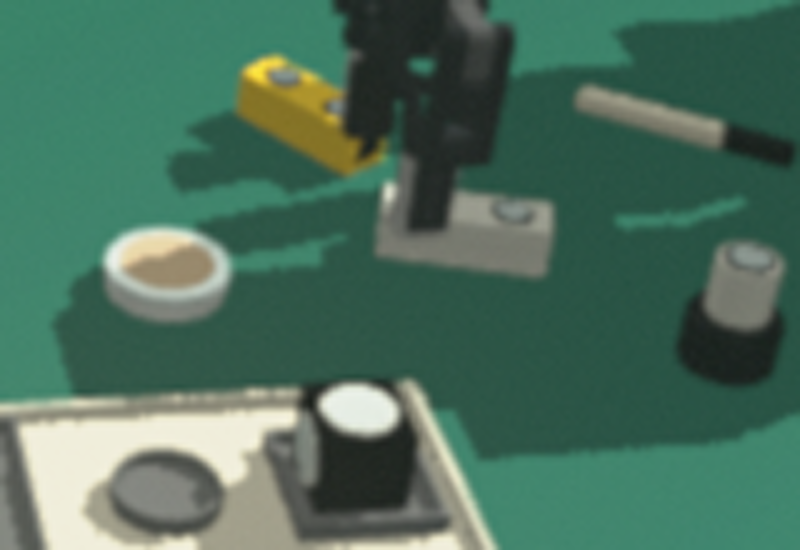

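The cube stands inside the square cell, released. Eyepiece at crop (745,310) is next.

>>> arm_command(rows=[[0.005,0,0,0.209,-0.083,0.02,1],[0.005,0,0,0.209,-0.083,0.02,1],[0.005,0,0,0.209,-0.083,0.02,1],[0.005,0,0,0.209,-0.083,0.02,1],[0.005,0,0,0.209,-0.083,0.02,1],[0.005,0,0,0.209,-0.083,0.02,1],[0.005,0,0,0.209,-0.083,0.02,1],[0.005,0,0,0.209,-0.083,0.02,1],[0.005,0,0,0.209,-0.083,0.02,1]])

```text
clock: 6.57
tool_pos: [0.5477, 0.3879, 0.134]
tool_rot: [[0.014, 1.0, -0.002], [1.0, -0.014, 0.0], [0.0, -0.002, -1.0]]
contact_force: [0.1, -0.3, 0.3]
finger_gap: 0.0851
```

Run:
```python
from h import *
plan(.548,.3885,.033,89.2)
```

```text
6.57 turn [-0.0024 -0.     -0.0002] shift [0.0006 0.0005 0.101 ] q6 119.2
```

>>> arm_command(rows=[[0,0,0,0,0,0.035,1],[0,0,0,0,0,0.07,1],[0,0,0,0,0,0.09,1],[0,0,0,0,0,0.1,1],[0,0,0,0,0,0.1,1],[0,0,0,0,0,0.1,0.4],[0,0,0,0,0,0.1,0],[0,0,0,0,0,0.1,0],[0,0,0,0,0,0.1,0],[0,0,0,0,0,0.1,0]])

```text
clock: 7.4
tool_pos: [0.5485, 0.3891, 0.0361]
tool_rot: [[0.014, 1.0, 0.0], [1.0, -0.014, 0.002], [0.002, 0.0, -1.0]]
contact_force: [0.1, -0.2, 0.7]
finger_gap: 0.0285
```

>>> arm_command(rows=[[0,0,0,0,0,0,0],[0,0,0,0,0,0,0]])

```text
clock: 7.57
tool_pos: [0.5485, 0.3891, 0.036]
tool_rot: [[0.014, 1.0, 0.0], [1.0, -0.014, 0.002], [0.002, 0.0, -1.0]]
contact_force: [0.3, -0.6, 5.5]
finger_gap: 0.0283
```

>>> arm_command(rows=[[0,0,0,0,0,-0.01,0],[0,0,0,0,0,-0.03,0],[0,0,0,0,0,-0.07,0],[0,0,0,0,0,-0.11,0],[0,0,0,0,0,-0.13,0],[0,0,0,0,0,-0.13,0]])

```text
clock: 8.07
tool_pos: [0.5502, 0.39, 0.1714]
tool_rot: [[0.014, 1.0, 0.006], [1.0, -0.014, 0.005], [0.006, 0.006, -1.0]]
contact_force: [1.6, 0.2, -0.4]
finger_gap: 0.0281
```

Run:
```python
from h import *
plan(.623,-.0715,.165,89.2)
snap('scene','s6',(420,110,540,230),5)
```

```text
8.07 turn [ 0.0064 -0.0055  0.0003] shift [-0.4605  0.0791  0.0044] q6 119.3
```

View pics/s6.png

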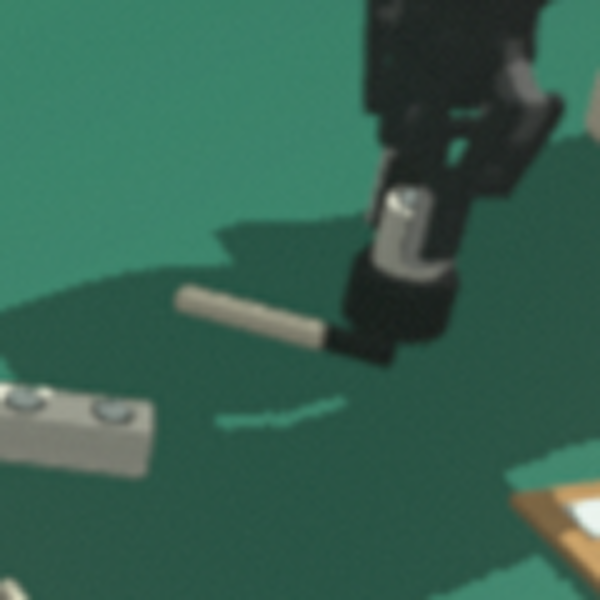

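The eyepiece is held by its tube and upright. Carrying it to the large round cell.

>>> arm_command(rows=[[0,0,0,-0.461,0.079,0.005,0],[0,0,0,-0.461,0.079,0.005,0],[0,0,0,-0.461,0.079,0.005,0],[0,0,0,-0.461,0.079,0.005,0],[0,0,0,-0.461,0.079,0.005,0],[0,0,0,-0.461,0.079,0.005,0],[0,0,0,-0.461,0.079,0.005,0],[0,0,0,-0.461,0.079,0.005,0],[0,0,0,-0.461,0.079,0.005,0],[0,0,0,-0.461,0.079,0.005,0]])

```text
clock: 8.95
tool_pos: [0.6108, -0.0249, 0.1575]
tool_rot: [[0.014, 1.0, -0.006], [1.0, -0.014, 0.001], [0.001, -0.006, -1.0]]
contact_force: [0.7, 1.2, -1.0]
finger_gap: 0.028
```

Run:
```python
from h import *
plan(.623,-.0715,.08,89.2)
```

```text
8.95 turn [-0.0059 -0.0011  0.0001] shift [-0.0465  0.0133  0.0774] q6 80.9
```

>>> arm_command(rows=[[0,0,0,-0.03,0.008,0,0],[0,0,0,-0.04,0.012,0.01,0],[0,0,0,-0.04,0.012,0.04,0],[0,0,0,-0.04,0.012,0.065,0],[0,0,0,-0.04,0.012,0.075,0],[0,0,0,-0.04,0.012,0.075,0],[0,0,0,-0.04,0.012,0.075,0]])

```text
clock: 9.53
tool_pos: [0.6225, -0.0625, 0.0833]
tool_rot: [[0.013, 1.0, -0.005], [1.0, -0.013, 0.001], [0.001, -0.005, -1.0]]
contact_force: [-0.3, -0.4, -0.8]
finger_gap: 0.0286
```

Run:
```python
from h import *
plan(.623,-.0715,.046,89.2)
```

```text
9.53 turn [-0.0054 -0.0012  0.0008] shift [-0.0091  0.0009  0.0373] q6 77.7
```

>>> arm_command(rows=[[-0.005,0,0,-0.009,0.001,0,0],[-0.005,0,0,-0.009,0.001,0.01,0],[-0.005,0,0,-0.009,0.001,0.02,0],[-0.005,0,0,-0.009,0.001,0.028,0],[-0.005,0,0,-0.009,0.001,0.032,0],[-0.005,0,0,-0.009,0.001,0.032,0],[-0.005,0,0,-0.009,0.001,0.032,0]])

```text
clock: 10.12
tool_pos: [0.6238, -0.0721, 0.0517]
tool_rot: [[0.014, 1.0, 0.001], [1.0, -0.014, 0.001], [0.001, 0.001, -1.0]]
contact_force: [-0.5, 1.1, -0.4]
finger_gap: 0.0281
```

Run:
```python
from h import *
plan(.623,-.0715,.045,89.2)
snap('scene','s7',(240,180,360,280),6)
```

```text
10.12 turn [ 0.0014 -0.0007  0.0001] shift [ 0.0006 -0.0009  0.0067] q6 76.9
```

View pics/s7.png

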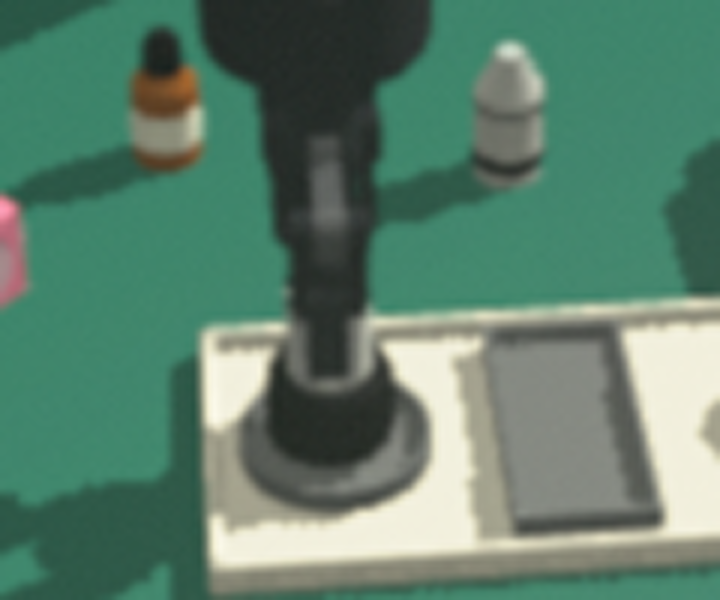

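The cup is centred over the large ring (331 against 335 px). Lowering and releasing.

>>> arm_command(rows=[[0,0,0,0,0,0.002,0],[0,0,0,0,0,0.004,0],[0,0,0,0,0,0.005,0],[0,0,0,0,0,0.006,0],[0,0,0,0,0,0.006,0],[0,0,0,0,0,0.006,0]])

```text
clock: 10.67
tool_pos: [0.6242, -0.0723, 0.0462]
tool_rot: [[0.014, 1.0, 0.002], [1.0, -0.014, 0.0], [0.0, 0.002, -1.0]]
contact_force: [-0.2, -0.4, -0.7]
finger_gap: 0.0284
```

>>> arm_command(rows=[[0,0,0,0,0,0,0.5],[0,0,0,0,0,0,0.8],[0,0,0,0,0,0,0.8],[0,0,0,0,0,0,0.8],[0,0,0,0,0,-0.02,0.8],[0,0,0,0,0,-0.06,0.8],[0,0,0,0,0,-0.1,0.8],[0,0,0,0,0,-0.1,0.8]])

```text
clock: 11.33
tool_pos: [0.6285, -0.0734, 0.1551]
tool_rot: [[0.014, 1.0, 0.015], [1.0, -0.014, -0.003], [-0.003, 0.015, -1.0]]
contact_force: [1.6, -0.1, 1.6]
finger_gap: 0.0677
```

Run:
```python
from h import *
plan(.4525,.0143,.12,89.2)
p,d=snap('scene')
S=pts('scene',d)
for n,(a,b,c,e) in {'eye':(275,190,315,262),'obj':(313,183,335,215)}.items():
    Q=S[b:e,a:c].reshape(-1,3);Q=Q[(Q[:,2]>.02)&(Q[:,2]<.08)];h=np.percentile(Q[:,2],97);t=Q[Q[:,2]>h-.006]
    print(n,h.round(4),t[:,:2].mean(0).round(4),cv2.minAreaRect((t[:,:2]*1000).astype(np.float32)))
```

```text
11.33 turn [0.0154 0.0025 0.    ] shift [ 0.0853 -0.1777  0.0322] q6 76.8
eye 0.0691 [ 0.626 -0.073] ((624.8367919921875, -72.71229553222656), (29.24993896484375, 28.526477813720703), 79.23443603515625)
obj 0.0591 [0.4527 0.0132] ((452.7666015625, 13.116960525512695), (12.402314186096191, 12.928926467895508), 64.90716552734375)
```

Depth check: eyepiece at (625, -73) mm, top at 69, so it is seated. Now the objective.

>>> arm_command(rows=[[0.005,0,0,0.085,-0.177,0.03,1],[0.005,0,0,0.085,-0.177,0.03,1],[0.005,0,0,0.085,-0.177,0.03,1],[0.005,0,0,0.085,-0.177,0.03,1],[0.005,0,0,0.085,-0.177,0.03,1],[0.005,0,0,0.085,-0.177,0.03,1],[0.005,0,0,0.085,-0.177,0.03,1],[0.005,0,0,0.085,-0.177,0.03,1]])

```text
clock: 12.05
tool_pos: [0.449, 0.015, 0.1159]
tool_rot: [[0.014, 1.0, -0.001], [1.0, -0.014, 0.0], [0.0, -0.001, -1.0]]
contact_force: [-0.3, -0.8, -0.3]
finger_gap: 0.0851
```

Run:
```python
from h import *
plan(.4525,.0143,.010,89.2)
```

```text
12.05 turn [-0.0012 -0.0002  0.0001] shift [-0.0007  0.0036  0.1059] q6 82.4
```

>>> arm_command(rows=[[0,0,0,-0.001,0.0035,0.03,1],[0,0,0,-0.001,0.0035,0.07,1],[0,0,0,-0.001,0.0035,0.095,1],[0,0,0,-0.001,0.0035,0.104,1],[0,0,0,-0.001,0.0035,0.104,1],[0,0,0,-0.001,0.0035,0.104,0.4],[0,0,0,-0.001,0.0035,0.104,0],[0,0,0,-0.001,0.0035,0.104,0],[0,0,0,-0.001,0.0035,0.104,0],[0,0,0,-0.001,0.0035,0.104,0]])

```text
clock: 12.88
tool_pos: [0.4527, 0.014, 0.0131]
tool_rot: [[0.014, 1.0, -0.0], [1.0, -0.014, 0.0], [0.0, -0.0, -1.0]]
contact_force: [-5.1, 0.8, 19.7]
finger_gap: 0.0265
```

>>> arm_command(rows=[[0,0,0,0,0,0,0],[0,0,0,0,0,0,0]])

```text
clock: 13.05
tool_pos: [0.4526, 0.014, 0.0132]
tool_rot: [[0.014, 1.0, -0.0], [1.0, -0.014, 0.0], [0.0, -0.0, -1.0]]
contact_force: [-1.2, 0.8, 6.3]
finger_gap: 0.0263
```

>>> arm_command(rows=[[0,0,0,0,0,-0.01,0],[0,0,0,0,0,-0.03,0],[0,0,0,0,0,-0.07,0],[0,0,0,0,0,-0.11,0],[0,0,0,0,0,-0.11,0],[0,0,0,0,0,-0.11,0]])

```text
clock: 13.55
tool_pos: [0.4541, 0.0138, 0.1248]
tool_rot: [[0.014, 1.0, 0.004], [1.0, -0.014, -0.0], [-0.0, 0.004, -1.0]]
contact_force: [0.0, 0.0, -1.2]
finger_gap: 0.0261
```

Run:
```python
from h import *
plan(.6255,.096,.09,89.2)
snap('scene','s8',(270,110,390,230),5)
```

```text
13.55 turn [0.0041 0.0004 0.0001] shift [0.0846 0.1701 0.0355] q6 82.4
```

View pics/s8.png

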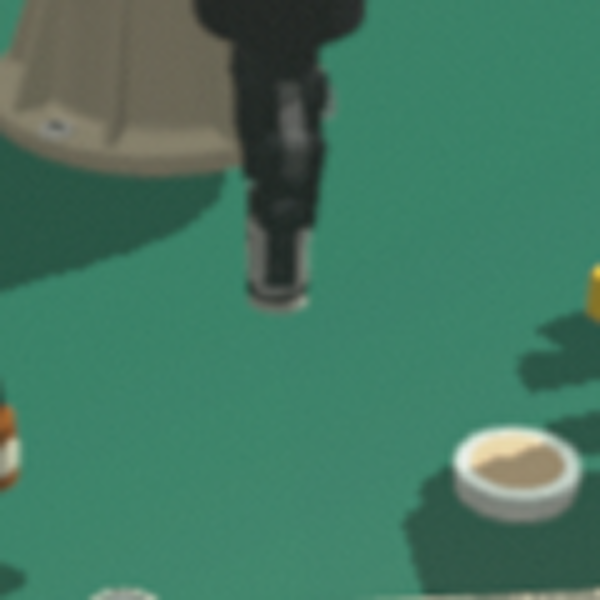

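The objective is held upright, just above its black band. Carrying it to the small round cell.

>>> arm_command(rows=[[0,0,0,0.082,0.169,0,0],[0,0,0,0.082,0.169,0,0],[0,0,0,0.082,0.169,0,0],[0,0,0,0.082,0.169,0,0],[0,0,0,0.082,0.169,0,0],[0,0,0,0.082,0.169,0.03,0],[0,0,0,0.082,0.169,0.05,0],[0,0,0,0.082,0.169,0.06,0],[0,0,0,0.082,0.169,0.06,0],[0,0,0,0.082,0.169,0.06,0]])

```text
clock: 14.43
tool_pos: [0.6203, 0.0936, 0.0601]
tool_rot: [[0.014, 1.0, -0.006], [1.0, -0.014, 0.0], [0.0, -0.006, -1.0]]
contact_force: [-0.4, 0.4, -0.3]
finger_gap: 0.0263
```

Run:
```python
from h import *
plan(.6253,.0963,.024,89.2)
```

```text
14.43 turn [-0.006  -0.0003 -0.0002] shift [0.0028 0.0051 0.0361] q6 92.0
```

>>> arm_command(rows=[[-0.006,0,0,0.0025,0.005,0,0],[-0.006,0,0,0.0025,0.005,0.01,0],[-0.006,0,0,0.0025,0.005,0.02,0],[-0.006,0,0,0.0025,0.005,0.028,0],[-0.006,0,0,0.0025,0.005,0.032,0],[-0.006,0,0,0.0025,0.005,0.032,0],[-0.006,0,0,0.0025,0.005,0.032,0]])

```text
clock: 15.02
tool_pos: [0.6263, 0.0961, 0.029]
tool_rot: [[0.014, 1.0, 0.002], [1.0, -0.014, 0.0], [0.0, 0.002, -1.0]]
contact_force: [-0.2, -0.1, -0.3]
finger_gap: 0.0262
```

Run:
```python
from h import *
plan(.6253,.0963,.0225,89.2)
snap('scene','s9',(320,180,440,280),6)
```

```text
15.02 turn [ 0.0024 -0.0004 -0.0001] shift [ 0.0002 -0.001   0.0065] q6 92.3
```

View pics/s9.png

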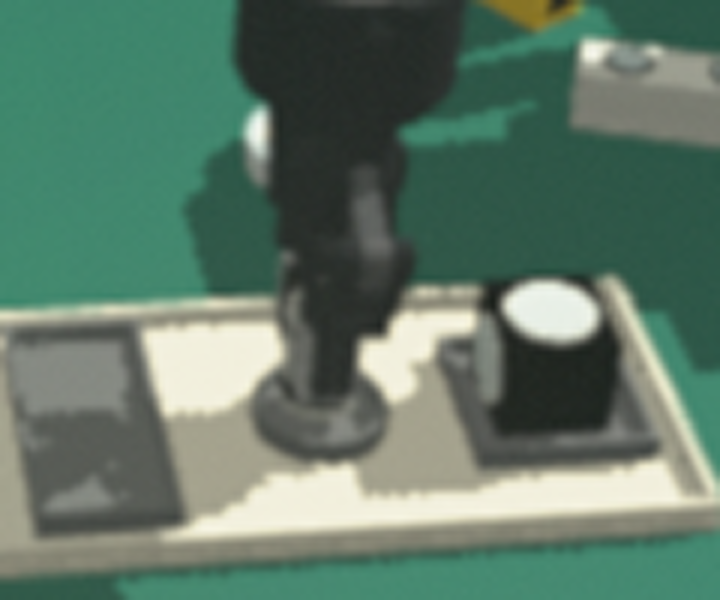

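The objective is centred in the small ring (about 320 px). Lowering and releasing.

>>> arm_command(rows=[[0,0,0,0,-0.001,0.002,0],[0,0,0,0,-0.001,0.004,0],[0,0,0,0,-0.001,0.005,0],[0,0,0,0,-0.001,0.0063,0],[0,0,0,0,-0.001,0.0063,0],[0,0,0,0,-0.001,0.0063,0]])

```text
clock: 15.57
tool_pos: [0.6257, 0.0962, 0.0231]
tool_rot: [[0.014, 1.0, 0.003], [1.0, -0.014, 0.0], [0.0, 0.003, -1.0]]
contact_force: [0.3, 0.4, -2.0]
finger_gap: 0.0258
```

>>> arm_command(rows=[[0,0,0,0,0,0,0.5],[0,0,0,0,0,0,0.8],[0,0,0,0,0,0,0.8],[0,0,0,0,0,0,0.8],[0,0,0,0,0,-0.02,0.8],[0,0,0,0,0,-0.06,0.8],[0,0,0,0,0,-0.1,0.8],[0,0,0,0,0,-0.13,0.8],[0,0,0,0,0,-0.13,0.8]])

```text
clock: 16.32
tool_pos: [0.6295, 0.0963, 0.1613]
tool_rot: [[0.014, 1.0, 0.016], [1.0, -0.014, 0.001], [0.001, 0.016, -1.0]]
contact_force: [0.8, -0.2, 0.4]
finger_gap: 0.068
```

Run:
```python
from h import *
plan(.4465,.2907,.15,-109.3)
p,d=snap('scene')
S=pts('scene',d)
for n,(a,b,c,e) in {'obj':(355,190,392,262),'sl':(408,180,456,210)}.items():
    Q=S[b:e,a:c].reshape(-1,3);Q=Q[(Q[:,2]>.017)&(Q[:,2]<.08)];h=np.percentile(Q[:,2],97);t=Q[Q[:,2]>h-.006]
    print(n,h.round(4),t[:,:2].mean(0).round(4),cv2.minAreaRect((t[:,:2]*1000).astype(np.float32)))
```

```text
16.32 turn [ 0.0051  0.0224 -2.8185] shift [ 0.1918 -0.1858  0.0085] q6 92.3
obj 0.0668 [0.6266 0.0952] ((626.6925659179688, 95.5533218383789), (14.980086326599121, 13.458999633789062), 85.88910675048828)
sl 0.0314 [0.448  0.2901] ((446.41009521484375, 289.4201354980469), (81.8739242553711, 33.5739631652832), 70.76756286621094)
```

The objective is seated (top at 67). Slider: pick at yaw 70.7 and place at 179.2, which is a shorter turn.

>>> arm_command(rows=[[0.005,0,0.323,0.192,-0.185,0.02,0.8],[0.005,0,0.323,0.192,-0.185,0.02,0.8],[0.005,0,0.323,0.192,-0.185,0.02,0.8],[0.005,0,0.323,0.192,-0.185,0.02,0.8],[0.005,0,0.323,0.192,-0.185,0.02,0.8],[0.005,0,0.323,0.192,-0.185,0.02,0.8],[0.005,0,0.323,0.192,-0.185,0.02,0.8],[0.005,0,0.323,0.192,-0.185,0.02,0.8],[0.005,0,0.323,0.192,-0.185,0.02,0.8],[0.005,0,0.323,0.192,-0.185,0.02,0.8]])

```text
clock: 17.2
tool_pos: [0.4435, 0.2903, 0.1321]
tool_rot: [[0.331, 0.944, -0.001], [0.944, -0.331, 0.001], [0.0, -0.002, -1.0]]
contact_force: [0.4, 0.1, 0.4]
finger_gap: 0.0684
```

Run:
```python
from h import *
plan(.4465,.2903,.010,70.7)
```

```text
17.2 turn [-0.0016 -0.0002 -0.0003] shift [0.001  0.0031 0.1221] q6 133.8
```

>>> arm_command(rows=[[0,0,0,0.001,0.003,0.035,0.8],[0,0,0,0.001,0.003,0.075,0.8],[0,0,0,0.001,0.003,0.105,0.8],[0,0,0,0.001,0.003,0.121,0.8],[0,0,0,0.001,0.003,0.121,0.8],[0,0,0,0.001,0.003,0.121,0.4],[0,0,0,0.001,0.003,0.121,0],[0,0,0,0.001,0.003,0.121,0],[0,0,0,0.001,0.003,0.121,0],[0,0,0,0.001,0.003,0.121,0]])

```text
clock: 18.03
tool_pos: [0.4479, 0.2913, 0.0136]
tool_rot: [[0.331, 0.944, 0.002], [0.944, -0.331, 0.002], [0.003, 0.001, -1.0]]
contact_force: [0.0, -2.3, 7.8]
finger_gap: 0.0261
```

>>> arm_command(rows=[[0,0,0,0,0,0,0],[0,0,0,0,0,0,0]])

```text
clock: 18.2
tool_pos: [0.4478, 0.2913, 0.0136]
tool_rot: [[0.331, 0.944, 0.003], [0.944, -0.331, 0.002], [0.003, 0.002, -1.0]]
contact_force: [0.7, -1.2, 6.5]
finger_gap: 0.0264
```

>>> arm_command(rows=[[0,0,0,0,0,-0.01,0],[0,0,0,0,0,-0.03,0],[0,0,0,0,0,-0.07,0],[0,0,0,0,0,-0.11,0],[0,0,0,0,0,-0.13,0],[0,0,0,0,0,-0.13,0]])

```text
clock: 18.7
tool_pos: [0.4493, 0.2923, 0.148]
tool_rot: [[0.33, 0.944, 0.008], [0.944, -0.33, 0.006], [0.008, 0.006, -1.0]]
contact_force: [0.5, 0.3, -0.8]
finger_gap: 0.0262
```

Run:
```python
from h import *
plan(.6242,.0125,.13,179.2)
snap('scene','s10',(380,100,500,220),5)
```

```text
18.7 turn [ 1.1300e-02 -2.0000e-04 -1.8935e+00] shift [-0.2064  0.2574  0.0178] q6 133.7
```

View pics/s10.png

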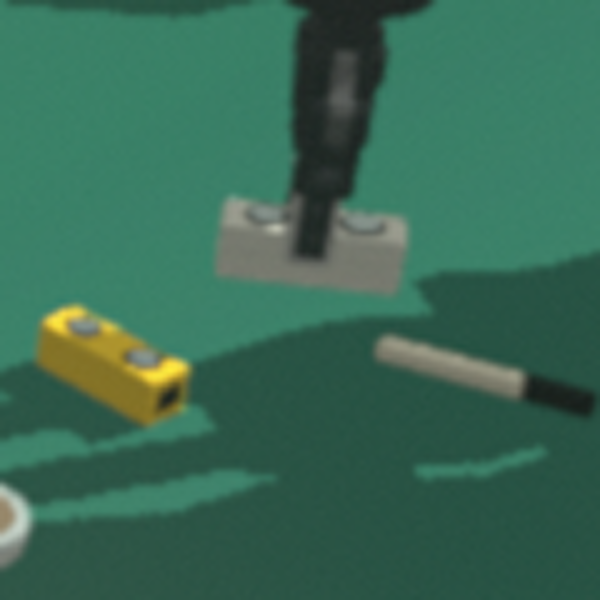

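The slider is held level. Turning and carrying it to the long cell.

>>> arm_command(rows=[[0,0,-1.894,-0.206,0.257,0,0],[0,0,-1.894,-0.206,0.257,0,0],[0,0,-1.894,-0.206,0.257,0,0],[0,0,-1.894,-0.206,0.257,0,0],[0,0,-1.894,-0.206,0.257,0,0],[0,0,-1.894,-0.206,0.257,0,0],[0,0,-1.894,-0.206,0.257,0,0],[0,0,-1.894,-0.206,0.257,0,0],[0,0,-1.894,-0.206,0.257,0,0],[0,0,-1.894,-0.206,0.257,0,0]])

```text
clock: 19.58
tool_pos: [0.6217, 0.0072, 0.1386]
tool_rot: [[-0.758, 0.653, -0.003], [0.653, 0.758, 0.001], [0.003, -0.002, -1.0]]
contact_force: [0.4, -0.0, -2.2]
finger_gap: 0.0264
```

Run:
```python
from h import *
plan(.6242,.0125,.13,179.2)
```

```text
19.58 turn [-0.0007 -0.0034 -0.697 ] shift [0.0015 0.0057 0.0086] q6 34.0
```

>>> arm_command(rows=[[0,0,-0.685,0.001,0.005,0,0],[0,0,-0.685,0.001,0.005,0,0],[0,0,-0.685,0.001,0.005,0,0],[0,0,-0.685,0.001,0.005,0,0],[0,0,-0.685,0.001,0.005,0,0],[0,0,-0.685,0.001,0.005,0.02,0],[0,0,-0.685,0.001,0.005,0.04,0],[0,0,-0.685,0.001,0.005,0.06,0],[0,0,-0.685,0.001,0.005,0.07,0],[0,0,-0.685,0.001,0.005,0.07,0]])

```text
clock: 20.42
tool_pos: [0.6197, 0.0162, 0.0667]
tool_rot: [[-1.0, 0.027, -0.009], [0.027, 1.0, 0.002], [0.01, 0.002, -1.0]]
contact_force: [-0.9, -0.5, -1.8]
finger_gap: 0.0265
```

Run:
```python
from h import *
plan(.6242,.0125,.03,179.2)
```

```text
20.42 turn [ 0.002  -0.0095 -0.0131] shift [-0.005  -0.0036  0.0366] q6 -4.4
```

>>> arm_command(rows=[[0,-0.008,-0.012,-0.004,-0.0035,0,0],[0,-0.008,-0.012,-0.004,-0.0035,0.01,0],[0,-0.008,-0.012,-0.004,-0.0035,0.02,0],[0,-0.008,-0.012,-0.004,-0.0035,0.03,0],[0,-0.008,-0.012,-0.004,-0.0035,0.034,0],[0,-0.008,-0.012,-0.004,-0.0035,0.034,0],[0,-0.008,-0.012,-0.004,-0.0035,0.034,0]])

```text
clock: 21.0
tool_pos: [0.6265, 0.0123, 0.0365]
tool_rot: [[-1.0, 0.015, 0.006], [0.015, 1.0, 0.001], [-0.006, 0.001, -1.0]]
contact_force: [-0.5, -0.4, -2.8]
finger_gap: 0.0267
```

Run:
```python
from h import *
plan(.623,.0125,.0232,179.2)
snap('scene','s11',(270,180,390,280),6)
```

```text
21.0 turn [ 0.0013  0.0055 -0.0011] shift [0.0036 0.0001 0.0133] q6 -5.4
```

View pics/s11.png

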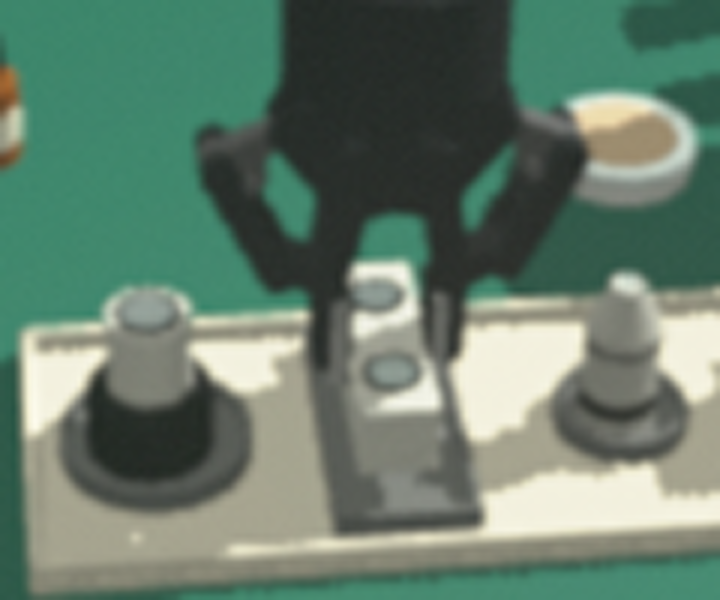

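The slider is aligned over the long cell, and the eyepiece and objective stand well. Lowering.

>>> arm_command(rows=[[0,0.004,0,0.003,0,0.003,0],[0,0.004,0,0.003,0,0.006,0],[0,0.004,0,0.003,0,0.009,0],[0,0.004,0,0.003,0,0.011,0],[0,0.004,0,0.003,0,0.012,0],[0,0.004,0,0.003,0,0.0125,0],[0,0.004,0,0.003,0,0.0125,0],[0,0.004,0,0.003,0,0.0125,0]])

```text
clock: 21.72
tool_pos: [0.6241, 0.0123, 0.0245]
tool_rot: [[-1.0, 0.015, 0.003], [0.015, 1.0, 0.001], [-0.003, 0.001, -1.0]]
contact_force: [-0.3, -0.9, -2.7]
finger_gap: 0.0265
```

Run:
```python
from h import *
plan(.623,.0125,.0226,179.2)
snap('scene','s12',(270,180,390,280),6)
```

```text
21.72 turn [ 0.0012  0.0027 -0.0011] shift [0.0011 0.0002 0.0019] q6 -5.4
```

View pics/s12.png

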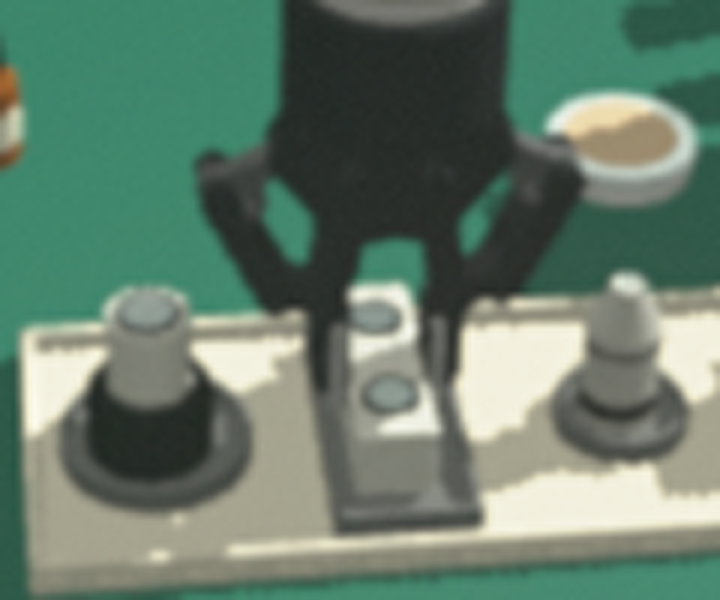

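In the cell, about 2 mm above the floor. Last bit down, then a partial opening and up.

>>> arm_command(rows=[[0,0,0,0,0,0.001,0],[0,0,0,0,0,0.0015,0],[0,0,0,0,0,0.0015,0],[0,0,0,0,0,0.0015,0.4],[0,0,0,0,0,0.0015,0.5],[0,0,0,0,0,0.0015,0.5],[0,0,0,0,0,0.0015,0.5],[0,0,0,0,0,0.0015,0.5]])

```text
clock: 22.43
tool_pos: [0.6242, 0.0123, 0.0232]
tool_rot: [[-1.0, 0.015, 0.003], [0.015, 1.0, 0.001], [-0.003, 0.001, -1.0]]
contact_force: [-0.2, 0.8, -1.1]
finger_gap: 0.0427
```

>>> arm_command(rows=[[0,0,0,0,0,-0.01,0.5],[0,0,0,0,0,-0.04,0.5],[0,0,0,0,0,-0.08,0.5],[0,0,0,0,0,-0.12,0.5],[0,0,0,0.04,0,-0.16,0.5],[0,0,0,0.08,0,-0.18,0.5],[0,0,0,0.12,0,-0.18,0.5],[0,0,0,0.16,0,-0.18,0.5],[0,0,0,0.16,0,-0.18,0.5],[0,0,0,0.16,0,-0.18,0.5]])

```text
clock: 23.27
tool_pos: [0.4601, 0.0149, 0.204]
tool_rot: [[-1.0, 0.015, 0.003], [0.015, 1.0, 0.001], [-0.003, 0.001, -1.0]]
contact_force: [-0.2, 0.2, -0.0]
finger_gap: 0.0429
```

Run:
```python
from h import *
p,d=snap('top'); P=pts('top',d)
p2,d2=snap('scene','s13',(120,160,460,290),2.35); S=pts('scene',d2)
def rep(n,P,b,lo=.02):
    a,bb,c,e=b;Q=P[bb:e,a:c].reshape(-1,3);Q=Q[(Q[:,2]>lo)&(Q[:,2]<.08)]
    if len(Q)<5: print(n,'none');return
    h=np.percentile(Q[:,2],97);t=Q[Q[:,2]>h-.006];r=cv2.minAreaRect((t[:,:2]*1000).astype(np.float32))
    print(n,h.round(4),np.round(r[0],1),np.round(r[1],1),round(r[2],1))
for n,b in {'sq':(214,115,246,162),'sm':(250,115,280,162),'lo':(286,112,318,164),'la':(320,115,352,162),'oil':(345,205,372,232),'box':(460,142,492,174)}.items(): rep('T '+n,P,b)
for n,b in {'eye':(275,200,314,262),'sl':(318,215,352,268),'obj':(358,215,392,262),'cube':(396,210,432,258)}.items(): rep('S '+n,S,b)
```

```text
T sq 0.0533 [627.4 179.7] [40.7 41.9] 0.0
T sm 0.0689 [626.5  96.1] [14.6 10. ] 43.1
T lo 0.0412 [635.3  11.1] [25.7 54.6] 89.0
T la 0.0705 [624.2 -71. ] [27.1 27.9] 45.0
T oil 0.0628 [ 425.9 -121.8] [13.6 11.3] 88.4
T box 0.0409 [ 566.4 -395.5] [42.5 43.4] 20.1
S eye 0.0691 [623.8 -72.3] [28.8 27. ] 85.6
S sl 0.0397 [622.7  10.5] [28.2 87.4] 88.8
S obj 0.0677 [627.   95.8] [11.9 13.6] 1.6
S cube 0.0517 [626.7 178.3] [42.9 44.4] 87.0
```

All four sit at their cell centres at the right heights, and the bottle and box have not moved.

```bash
python3 -c "
from station import manip
print(manip.close_job())"
```

```text
the job is handed in; nothing more can be done
None
```

All four parts are in the white caddy, each standing in its own compartment, and I handed the job in at about 23 s of the 106 s allowed. `close_job()` reports no verdict.

My last depth readings, taken after the final release:

| Part | Distance from cell centre | Height of top face (reads 2–4 mm high) | Height expected if seated |
|---|---|---|---|
| Filter cube | within 2 mm | 52–53 mm | 49 mm |
| Objective | within 2 mm | 68–69 mm | 67 mm |
| Eyepiece | within 2 mm | 69–71 mm | 67 mm |
| Slider | within 3 mm, about 1° off its line | 40 mm | 37 mm |

- **Height offset:** the same 2–4 mm excess showed on the parts before I moved them, so I read all four as flat on the floor.
- **Look-alikes:** the oil bottle and cover-glass box read within 2 mm of where they started. The pink and yellow look-alikes were not touched.
- **Checks that fell short:** in the last top view the arm hid about a third of the slider, so its position comes from the scene camera alone. The viewer's limit of 16 pictures blocked my final image, so this check is from depth readings only.

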